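Size two lantern discs on the sizing box

ROBOT

A 7-joint arm with a two-finger parallel gripper is mounted at the origin on a cart in front of the work surface, level with it; the furniture and walls round the work are solid. World frame = base frame: x ahead of the robot, y to its left, z up, the work surface at z = 0. Lengths are in m, angles in rad, forces in N, time in s.
With the tool pointing down it reaches from about 0.4 to 0.875 m from the base axis. Payload 19.3 kg.
Tool frame: the origin (TCP) lies midway between the tips of the shut fingers; the grasp point (between the pads) lies bot.pinch_z behind it (bot.pinch_z is the distance from the TCP to the grasp point, in m); z points along the fingers, y is the line along which they close (so a half turn about z gives the same grasp; the last joint's range is limited). The gripper opens to 85 mm and grips with 20 to 120 N. Pads are 22 mm wide; open, the fingers measure 114 mm over their backs; the gripper's body (76 mm by 85 mm) begins 54 mm behind the grasp point. The pads swing forward as they close: fully open they stand 13 mm farther back than shut.
Start: joints at [-0.07, 0.521, -0.036, 1.599, 0.021, 1.021, -0.113], TCP at [0.625, -0, 0.231] pointing down, gripper open.
Joint ranges: [-2.91, 2.91], [-0.3, 2.13], [-1.5, 1.42], [0.17, 2.43], [-1.26, 4.41], [0.16, 1.93], [-2.52, 2.52]. Speed limits (rad/s): [1.89, 1.89, 2.39, 2.39, 3.01, 3.01, 3.01].

INTERFACE

Orientations are given as [roll, pitch, yaw] about the fixed x, y, z axes, in that order (R = Rz(yaw) Ry(pitch) Rx(roll)).
In Python, from workcell import readout, grab_frame, camera_info, workorder, bot gives the robot as it stands. The module is installed in compiled form; this text tells all that it offers.
- The arm moves only by the tool drive_tool, never from a script. Its argument "targets" is a list of rows, each an object of numbers: "dx", "dy", "dz": the shift along the tool's x, y, z as a fraction of full scale; "yaw": the turn about the tool's z as a fraction of full scale; "fingers": the closure, from 0 (fully open) to 1 (shut). In form: [{"dx": .., "dy": .., "dz": .., "yaw": .., "fingers": ..}, ...]. A call has 1 to 20 rows; each row shifts and turns the commanded pose from where the row before left it, along the tool's axes as they then stand; what a row does not reach is not made up. Full scale, the value 1, is 0.1 m for a shift and 90 degrees for a turn. A row lasts 1/10 s, in which the tool goes at most 50 mm and 8.59 degrees, less where a joint would pass 70% of its speed; a pose out of reach is approached as far as the arm can. A call with a number of a shift or a turn outside -1 to 1 is refused whole. A call with a gripper value outside its range is refused whole. The fingers move at their own pace and stop on an object; "squeeze" is the grip in N (left out, the last holds). Time passes only in rows, so rows that do not move let the fingers close. It gives the time, the measured TCP pose, the force, the opening and the grip force at its end, in the units of the state.
- readout.observe(): the state, without advancing time (a new reading comes with each control period).
- grab_frame(name): name is "scene" or "side" or "wrist"; returns the picture (400x640x3 uint8, blue, green, red); there is no depth.
- camera_info(name): a dict with "fx", "fy", "cx", "cy" (pixels), "T" (4x4, takes a point from camera to world coordinates); the wrist camera has in their place "hand_eye" (4x4, takes a point from camera to tool coordinates, whose origin is the TCP and whose axes are the flange's). Camera axes: x right, y up, looking along -z (the intrinsics and any distortion apply to the point x, -y, -z); pixel columns grow to the right and rows downward; lengths in m; the calibration is good to about 2 mm. A picture is of the moment at which its call begins: read the wrist's pose just before it. camera_info takes no time and is no camera call.
- workorder.job_done(): hands the job in; it is judged then, once.
The state is a dict: "clock": time; "qpos": joint angles; "qd": joint speeds; "joint_efforts": joint torques, N m; "position": TCP position; "tool_rot": TCP orientation; "force": force on the tool from outside, world axes, zero at the start; "moment": the same for the moment, N m; "grip_width": finger opening in m; "finger_force": force on a finger pad.
Only numpy, scipy, OpenCV 4.12 (cv2) and the standard library are available. Lean on these libraries where they do the work, as an engineer would, in place of code of your own. Each camera call takes 0.05 s, during which the arm holds its last target. There are 200 camera calls.

TASK

Sort the two turned wooden discs that lie on the deck of the sizing box. Slide each one flat across the deck, without picking it up, to the smallest of the three graded holes that it passes through, and let it drop into the pocket below. Do not disturb the tools lying round the box.

Things in the scene. Friction and masses are not known exactly. Their poses are not given: they have to be found in the camera images.
- sizing_box: Plywood box fixed to the bench, 228 x 270 mm, lined up with its own x (to its back, away from the robot) and y (left). Origin on the bench under its middle. Flat deck 96 mm above it, x -100 to +112 mm, y -127 to +127, 8 mm thick, with an edging 8 mm wide and 8 mm higher all round. A row of three round holes goes through the deck near its front; behind the row it is plain.
- hole_small (a point): Centre of the smallest hole, 44 mm wide, level with the deck's top, at x -55, y +82 mm in the box's frame (left end of the row). Its pocket below lies between walls at x -100 and -10, y +50 and +118 mm in the box's frame, floor sloping down to the open front, 45 to 12 mm above the bench, behind a 40 mm high lip.
- hole_medium (a point): Centre of the middle hole, 56 mm wide, level with the deck's top, at x -55, y +12 mm in the box's frame. Its pocket below lies between walls at x -100 and -10, y -26 and +50 mm in the box's frame, floor sloping down to the open front, 45 to 12 mm above the bench, behind a 40 mm high lip.
- hole_large (a point): Centre of the largest hole, 68 mm wide, level with the deck's top, at x -55, y -70 mm in the box's frame (right end of the row). Its pocket below lies between walls at x -100 and -10, y -118 and -26 mm in the box's frame, floor sloping down to the open front, 45 to 12 mm above the bench, behind a 40 mm high lip. A 64 mm disc, sorted before and fixed, lies in it.
- disc_small: Flat round disc of turned pale wood with a dark bored centre, 40 mm in diameter, 14 mm thick, about 15 g, loose, lying flat on the deck behind the holes, left or right of the other one. Origin: centre of its underside, z up. It fits the 44 mm hole with 4 mm to spare and would wrongly fall through the two larger ones too.
- disc_medium: The same kind of disc, 52 mm in diameter, 14 mm thick, about 24 g, beside the other (centres at least 80 mm apart, rims at least 45 mm clear of the deck's back edging). Origin: centre of its underside, z up. It slides over the 44 mm hole, fits the 56 mm hole with 4 mm to spare and would wrongly fall through the 68 mm hole.
- pliers: Pliers with red handles, 48 x 180 x 14 mm, lying on the bench to the left of the box; a bystander. Origin: centre of the underside
- tape_measure: Black tape measure, 61 x 73 x 28 mm, on the bench to the right of the box; a bystander. Origin: centre of the underside
- awl: Awl with a wooden handle, 11 x 129 x 11 mm, lying on the bench to the left, nearer the robot; a bystander. Origin: centre of the underside
Mind the look-alikes: they are no part of the job. Leave any pink or red look-alike of the disc_medium alone.

How it is judged:
By the outcome, as a careful person would: the job done as asked, in the order asked, and still so for the second after the job is handed in, with the robot touching nothing.
It also fails if it takes over 45 s, if anything falls off the work surface, if the arm or the gripper's body presses on something with over 40 N, if the wrist force passes 120 N, or if a joint passes its speed limit or range.

## Working session

There is one attempt and no reset: what is moved stays moved. The work goes in short steps, Python scripts to look and compute and a tool call to move; the robot and the scene stay as the last step left them, time stands still between calls to the robot, and variables do not carry over. Pictures are saved under pics/ and viewed, at most 10 in all, crops included, and the job is handed in when it is done.

Besides the shell and the picture viewer there is one more tool, called after ">>>" in YAML: its name, and indented under it one key for each argument. drive_tool: Moves the arm, as the interface text tells. Shift numbers are shares of 0.1 m and turn numbers shares of 90 degrees, none past 1 either way. Its arguments: {"type":"object","properties":{"targets":{"type":"array","items":{"type":"object","properties":{"dx":{"type":"number","minimum":-1,"maximum":1},"dy":{"type":"number","minimum":-1,"maximum":1},"dz":{"type":"number","minimum":-1,"maximum":1},"yaw":{"type":"number","minimum":-1,"maximum":1},"fingers":{"type":"number"}}}},"squeeze":{"type":"number"}},"required":["targets"]}

```bash
mkdir -p pics
python3 - <<'E'
from workcell import readout, grab_frame, camera_info, bot
import cv2, numpy as np
s=readout.observe(); print({k:np.round(s[k],3) for k in ("clock","position","tool_rot","grip_width","force")}, bot.pinch_z)
for n in ("scene","side","wrist"):
    cv2.imwrite(f"pics/{n}0.png",grab_frame(n)); c=camera_info(n); print(n,{k:np.round(v,4).tolist() for k,v in c.items()})
E
```

```text
{'clock': np.float64(0.0), 'position': array([ 0.625, -0.   ,  0.231]), 'tool_rot': array([-3.14 ,  0.   ,  1.571]), 'grip_width': np.float64(0.086), 'force': array([-0.145,  0.715, -0.583])} 0.0187
scene {'fx': 404.3702, 'fy': 404.3702, 'cx': 318.2975, 'cy': 202.829, 'T': [[-0.8122, 0.365, -0.4551, 0.021], [-0.5833, -0.4934, 0.6452, 0.6969], [0.0109, 0.7895, 0.6137, 0.7487], [0.0, 0.0, 0.0, 1.0]]}
side {'fx': 504.2412, 'fy': 504.2412, 'cx': 311.388, 'cy': 206.0453, 'T': [[0.894, 0.3055, -0.3277, 0.0766], [-0.448, 0.6107, -0.653, -0.7829], [0.0006, 0.7306, 0.6828, 0.9188], [0.0, 0.0, 0.0, 1.0]]}
wrist {'fx': 293.9987, 'fy': 293.9987, 'cx': 320.378, 'cy': 198.9258, 'hand_eye': [[-0.0003, 0.9577, 0.2879, 0.0729], [1.0, 0.0002, 0.0002, -0.0003], [0.0002, 0.2879, -0.9577, -0.1436], [0.0, 0.0, 0.0, 1.0]]}
```

View pics/scene0.png

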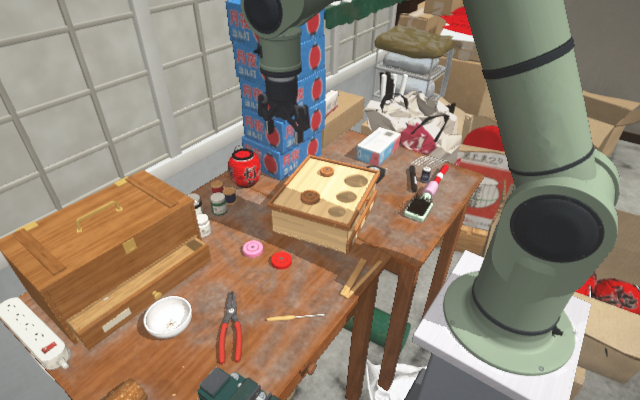

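View pics/side0.png

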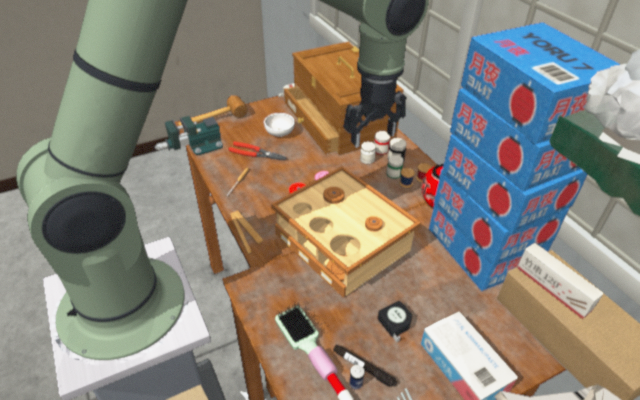

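View pics/wrist0.png

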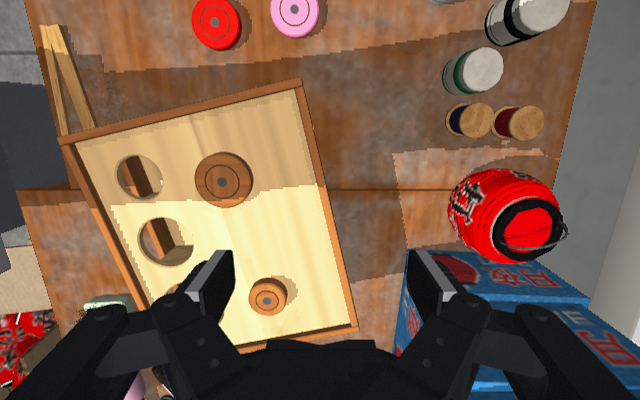

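The wrist view is the most useful: small hole at about (138,178), medium hole at (165,240), the large hole hidden by a finger. The 52 mm disc is at (223,180) on the left and the 40 mm disc at (267,296) on the right. The pink and red look-alikes lie on the bench at (295,10) and (216,22).

```bash
cat > h.py <<'E'
import numpy as np, cv2
from scipy.spatial.transform import Rotation as R
from workcell import readout, grab_frame, camera_info
def pose():
    s=readout.observe(); T=np.eye(4); T[:3,:3]=R.from_euler('xyz',s["tool_rot"]).as_matrix(); T[:3,3]=s["position"]; return T
def cam(n,Tw=None):
    c=camera_info(n); T=c["T"] if n!="wrist" else (pose() if Tw is None else Tw)@c["hand_eye"]
    return c,np.array(T)
def px2w(n,uv,z,Tw=None):
    c,T=cam(n,Tw); d=T[:3,:3]@[(uv[0]-c["cx"])/c["fx"],-(uv[1]-c["cy"])/c["fy"],-1]
    return T[:3,3]+d*(z-T[2,3])/d[2]
def w2px(n,P,Tw=None):
    c,T=cam(n,Tw); p=(np.asarray(P)-T[:3,3])@T[:3,:3]
    return np.c_[c["cx"]-c["fx"]*p[:,0]/p[:,2], c["cy"]+c["fy"]*p[:,1]/p[:,2]]
def ring(c,r,z,n=90):
    a=np.linspace(0,2*np.pi,n); return np.c_[c[0]+r*np.cos(a),c[1]+r*np.sin(a),np.full(n,z)]
def box2w(b,x,y): 
    c,s=np.cos(b[2]),np.sin(b[2]); return np.array([b[0]+c*x-s*y,b[1]+s*x+c*y])
E
python3 - <<'E'
from h import *
from scipy.optimize import least_squares
obs=[((62,141),-.108,.135,.104),((299,80),.120,.135,.104),((357,328),.120,-.135,.104),((139,178),-.055,.082,.096),((166,241),-.055,.012,.096)]
W=[px2w("wrist",o[0],o[3])[:2] for o in obs]
f=lambda b:np.concatenate([box2w(b,o[1],o[2])-w for o,w in zip(obs,W)])
r=least_squares(f,[.6,.05,.2]); b=r.x; print(b,np.round(r.fun*1000,1)); np.save("box.npy",b)
M=px2w("wrist",(223,180),.110);S=px2w("wrist",(267,296),.110)
for P in(M,S):
    d=P[:2]-b[:2];c,s=np.cos(b[2]),np.sin(b[2]);print(P,"box",c*d[0]+s*d[1],c*d[1]-s*d[0])
for n in("wrist","scene","side"):
    im=cv2.imread(f"pics/{n}0.png"); 
    L=[ring(M,.026,.11),ring(S,.020,.11)]+[ring(box2w(b,-.055,y),q,.096) for y,q in((.082,.022),(.012,.028),(-.07,.034))]
    L.append(np.array([[*box2w(b,x,y),.104] for x,y in((-.108,-.135),(.12,-.135),(.12,.135),(-.108,.135),(-.108,-.135))]))
    p0=w2px(n,L[5]); x0,y0=np.maximum(p0.min(0)-10,0).astype(int); x1,y1=(p0.max(0)+10).astype(int)
    k=2 if n=="wrist" else 3
    im=cv2.resize(im[y0:y1,x0:x1],None,fx=k,fy=k)
    for l in L: cv2.polylines(im,[np.int32((w2px(n,l)-[x0,y0]+.5)*k)],False,(255,0,0),1)
    cv2.imwrite(f"pics/{n}1.png",im);print(im.shape)
a=[cv2.imread(f"pics/{n}1.png") for n in("scene","side")];h=max(i.shape[0] for i in a)
o=np.hstack([cv2.copyMakeBorder(i,0,h-i.shape[0],0,0,0) for i in a]);
o=cv2.resize(o,None,fx=min(1,800/o.shape[1]),fy=min(1,800/o.shape[1])) ;cv2.imwrite("pics/both1.png",o)
E
```

```text
[ 0.52076853 -0.05746404  0.22780819] [-4.7  3.2  1.2  3.2  3.4 -4.3  0.2 -0.3 -0.1 -1.9]
[0.53450861 0.01155835 0.11      ] box 0.028973297167615555 0.06413601622330439
[ 0.56855998 -0.11240459  0.11      ] box 0.034148766944777496 -0.06431444609086222
(624, 648, 3)
(279, 402, 3)
(378, 510, 3)
```

View pics/wrist1.png

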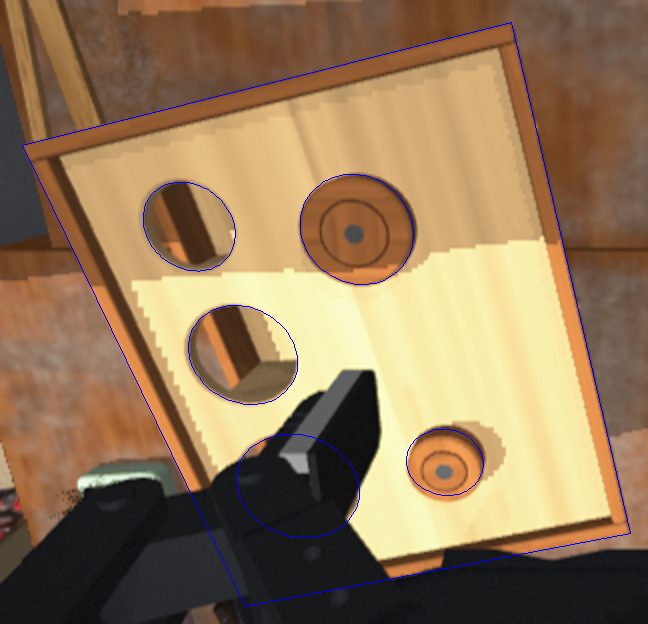

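View pics/both1.png

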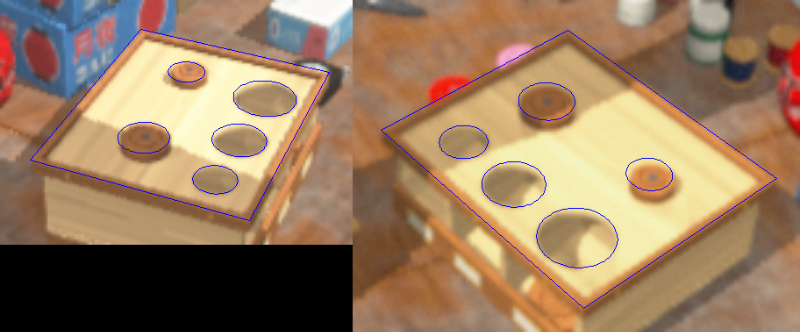

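Rings overlaid on all three views match the holes within about 2 mm. On the discs, the top-face centres (the dark bores) sit a few pixels below my ring centres, at about (221,182) and (266,300), so I'll use the bores. I'll turn the tool 13° so its x and y lie along the box's y and x.

```bash
cat >> h.py <<'E'
def inbox(b,P):
    d=np.asarray(P)[:2]-b[:2];c,s=np.cos(b[2]),np.sin(b[2]);return np.array([c*d[0]+s*d[1],c*d[1]-s*d[0]])
E
python3 - <<'E'
from h import *
b=np.load("box.npy")
im=cv2.imread("pics/wrist0.png")
for u,v in((221,182),(266,300)):
    p=im[v-9:v+10,u-9:u+10].astype(float); w=np.clip(p[:,:,0]-p[:,:,2]+60,0,None) # bore is grey: blue close to red
    w*= w>.6*w.max(); yy,xx=np.mgrid[-9:10,-9:10]; q=(u+(w*xx).sum()/w.sum(),v+(w*yy).sum()/w.sum())
    print(np.round(q,1),np.round(inbox(b,px2w("wrist",q,.110))*1000,1))
print("tcp",inbox(b,pose()[:2,3])*1000)
E
```

```text
[221.5 181.5] [27.2 63.1]
[266.6 300.6] [ 32.2 -69.6]
tcp [114.26694812  32.47150705]
```

>>> drive_tool:
  targets:
    - {"yaw": -0.0725, "fingers": 0.2}
    - {"yaw": -0.0725, "fingers": 0.2}
    - {"fingers": 0.2}
  squeeze: 20

```text
invalid input
```

>>> drive_tool:
  targets:
    - {"dx": 0, "dy": 0, "dz": 0, "yaw": -0.0725, "fingers": 0.2}
    - {"dx": 0, "dy": 0, "dz": 0, "yaw": -0.0725, "fingers": 0.2}
    - {"dx": 0.1, "dy": -0.29, "dz": 0, "yaw": 0, "fingers": 0.2}
    - {"dx": 0.1, "dy": -0.29, "dz": 0, "yaw": 0, "fingers": 0.2}
    - {"dx": 0.1, "dy": -0.29, "dz": 0, "yaw": 0, "fingers": 0.2}
    - {"dx": 0, "dy": 0, "dz": 0.2, "yaw": 0, "fingers": 0.2}
    - {"dx": 0, "dy": 0, "dz": 0.2, "yaw": 0, "fingers": 0.2}
    - {"dx": 0, "dy": 0, "dz": 0, "yaw": 0, "fingers": 0.2}
    - {"dx": 0, "dy": 0, "dz": 0, "yaw": 0, "fingers": 0.2}
  squeeze: 20

```text
clock: 1.05
position: [0.5335, 0.0096, 0.1915]
tool_rot: [-3.141, -0.0, 1.798]
force: [0.3, 1.2, -0.1]
grip_width: 0.0682
finger_force: 0.0
```

Run:
```python
from h import *
b=np.load("box.npy"); T=pose(); np.save("T2.npy",T); im=grab_frame("wrist"); cv2.imwrite("pics/w2raw.png",im)
print("tcp",inbox(b,T[:2,3])*1000)
k=1.25; o=cv2.resize(im,None,fx=k,fy=k)
L=[ring(box2w(b,.0272,.0631),.026,.11)]+[ring(box2w(b,-.055,y),q,.096) for y,q in((.082,.022),(.012,.028),(-.07,.034))]
for l in L: cv2.polylines(o,[np.int32((w2px("wrist",l,T)+.5)*k)],False,(255,0,0),1)
cv2.imwrite("pics/w2.png",o)
```

```text
tcp [27.54474171 62.41465476]
```

View pics/w2.png

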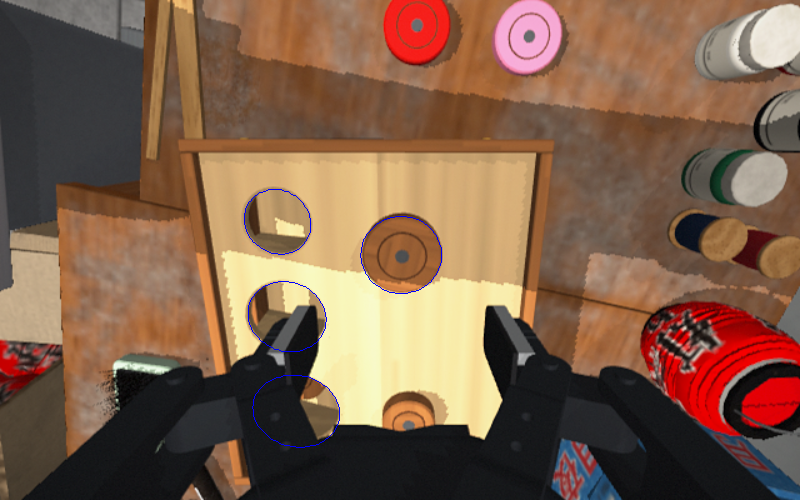

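The ring and bore of the medium disc agree, and the holes match the model. I'll descend around the medium disc.

>>> drive_tool:
  targets:
    - {"dx": 0.01, "dy": 0, "dz": 0.25, "yaw": 0, "fingers": 0.2}
    - {"dx": 0, "dy": 0, "dz": 0.25, "yaw": 0, "fingers": 0.2}
    - {"dx": 0, "dy": 0, "dz": 0.2, "yaw": 0, "fingers": 0.2}
    - {"dx": 0, "dy": 0, "dz": 0.1, "yaw": 0, "fingers": 0.2}
    - {"dx": 0, "dy": 0, "dz": 0.05, "yaw": 0, "fingers": 0.2}
    - {"dx": 0, "dy": 0, "dz": 0.05, "yaw": 0, "fingers": 0.2}
    - {"dx": 0, "dy": 0, "dz": 0, "yaw": 0, "fingers": 0.2}
    - {"dx": 0, "dy": 0, "dz": 0, "yaw": 0, "fingers": 0.28}
    - {"dx": 0, "dy": 0, "dz": 0, "yaw": 0, "fingers": 0.32}
    - {"dx": 0, "dy": 0, "dz": 0, "yaw": 0, "fingers": 0.36}
    - {"dx": 0, "dy": 0, "dz": 0, "yaw": 0, "fingers": 0.4}
    - {"dx": 0, "dy": 0, "dz": 0, "yaw": 0, "fingers": 0.4}
    - {"dx": 0, "dy": 0, "dz": 0, "yaw": 0, "fingers": 0.4}

```text
clock: 2.4
position: [0.5334, 0.0105, 0.1015]
tool_rot: [3.141, 0.0, 1.798]
force: [-0.2, 0.1, 3.7]
grip_width: 0.0517
finger_force: 2.4
```

Gripped at 51.7 mm with the disc still on the deck. I'll turn a quarter turn so the fingers clear the front edging, then slide to the medium hole.

>>> drive_tool:
  targets:
    - {"dx": 0, "dy": 0, "dz": 0, "yaw": 0.09, "fingers": 0.42}
    - {"dx": 0, "dy": 0, "dz": 0, "yaw": 0.09, "fingers": 0.42}
    - {"dx": 0, "dy": 0, "dz": 0, "yaw": 0.09, "fingers": 0.42}
    - {"dx": 0, "dy": 0, "dz": 0, "yaw": 0.09, "fingers": 0.42}
    - {"dx": 0, "dy": 0, "dz": 0, "yaw": 0.09, "fingers": 0.42}
    - {"dx": 0, "dy": 0, "dz": 0, "yaw": 0.09, "fingers": 0.42}
    - {"dx": 0, "dy": 0, "dz": 0, "yaw": 0.09, "fingers": 0.42}
    - {"dx": 0, "dy": 0, "dz": 0, "yaw": 0.09, "fingers": 0.42}
    - {"dx": 0, "dy": 0, "dz": 0, "yaw": 0.09, "fingers": 0.42}
    - {"dx": 0, "dy": 0, "dz": 0, "yaw": 0.09, "fingers": 0.42}
    - {"dx": 0, "dy": 0, "dz": 0, "yaw": 0.09, "fingers": 0.42}
    - {"dx": 0, "dy": 0, "dz": 0, "yaw": 0.01, "fingers": 0.42}
    - {"dx": 0, "dy": 0, "dz": 0, "yaw": 0, "fingers": 0.42}

```text
clock: 3.7
position: [0.5337, 0.0107, 0.1017]
tool_rot: [3.141, -0.001, 0.227]
force: [-0.4, -0.4, 8.6]
grip_width: 0.0502
finger_force: 19.9
```

>>> drive_tool:
  targets:
    - {"dx": 0, "dy": 0, "dz": 0, "yaw": 0, "fingers": 0.4}
    - {"dx": -0.08, "dy": 0.05, "dz": 0, "yaw": 0, "fingers": 0.4}
    - {"dx": -0.08, "dy": 0.05, "dz": 0, "yaw": 0, "fingers": 0.4}
    - {"dx": -0.08, "dy": 0.05, "dz": 0, "yaw": 0, "fingers": 0.4}
    - {"dx": -0.08, "dy": 0.05, "dz": 0, "yaw": 0, "fingers": 0.4}
    - {"dx": -0.08, "dy": 0.05, "dz": 0, "yaw": 0, "fingers": 0.4}
    - {"dx": -0.08, "dy": 0.05, "dz": 0, "yaw": 0, "fingers": 0.4}
    - {"dx": -0.08, "dy": 0.05, "dz": 0, "yaw": 0, "fingers": 0.4}
    - {"dx": -0.08, "dy": 0.05, "dz": 0, "yaw": 0, "fingers": 0.4}
    - {"dx": -0.08, "dy": 0.05, "dz": 0, "yaw": 0, "fingers": 0.4}
    - {"dx": -0.08, "dy": 0.05, "dz": 0, "yaw": 0, "fingers": 0.4}
    - {"dx": -0.028, "dy": 0.014, "dz": 0, "yaw": 0, "fingers": 0.4}
    - {"dx": 0, "dy": 0, "dz": 0, "yaw": 0, "fingers": 0.4}
    - {"dx": 0, "dy": 0, "dz": 0, "yaw": 0, "fingers": 0.4}

```text
clock: 5.1
position: [0.4643, -0.058, 0.1013]
tool_rot: [-3.142, 0.0, 0.228]
force: [0.1, 0.3, -0.3]
grip_width: 0.0511
finger_force: 2.6
```

Run:
```python
from h import *
b=np.load("box.npy"); T=pose(); im=grab_frame("wrist"); cv2.imwrite("pics/w3raw.png",im)
print("tcp",inbox(b,T[:2,3])*1000)
k=2; o=cv2.resize(im[100:400,120:520],None,fx=k,fy=k)
L=[ring(box2w(b,-.055,.012),.026,.11)]+[ring(box2w(b,-.055,y),q,.096) for y,q in((.082,.022),(.012,.028),(-.07,.034))]
for l in L: cv2.polylines(o,[np.int32((w2px("wrist",l,T)-[120,100]+.5)*k)],False,(255,0,0),1)
cv2.imwrite("pics/w3.png",o)
```

```text
tcp [-55.12865237  12.18080718]
```

View pics/w3.png

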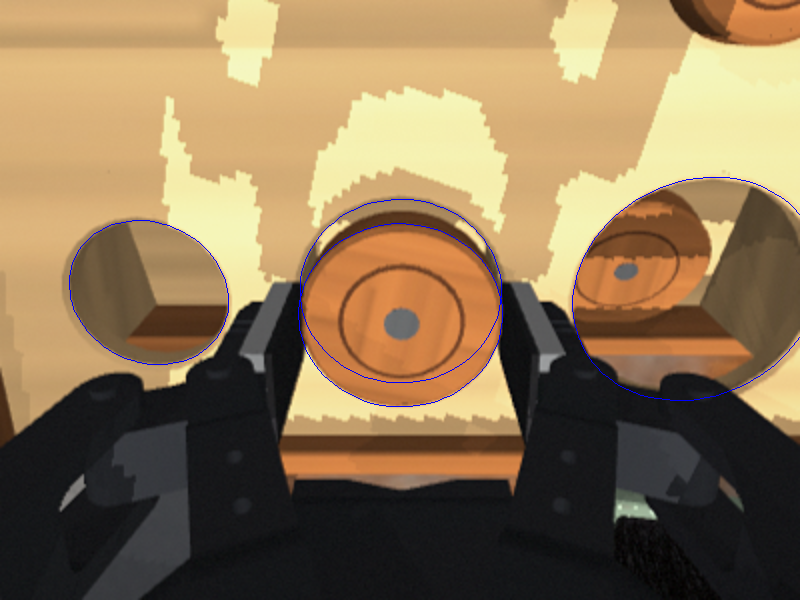

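The medium disc is held with its bore at crop (401,324), inside the medium hole's ring. The small and large holes at the sides match within about 1 mm. Releasing.

>>> drive_tool:
  targets:
    - {"dx": 0, "dy": 0, "dz": 0, "yaw": 0, "fingers": 0.37}
    - {"dx": 0, "dy": 0, "dz": 0, "yaw": 0, "fingers": 0.34}
    - {"dx": 0, "dy": 0, "dz": 0, "yaw": 0, "fingers": 0.32}
    - {"dx": 0, "dy": 0, "dz": 0, "yaw": 0, "fingers": 0.3}
    - {"dx": 0, "dy": 0, "dz": 0, "yaw": 0, "fingers": 0.3}
    - {"dx": 0, "dy": 0, "dz": 0, "yaw": 0, "fingers": 0.3}

```text
clock: 5.75
position: [0.4642, -0.0582, 0.1013]
tool_rot: [-3.142, 0.0, 0.228]
force: [0.1, -1.0, -0.1]
grip_width: 0.0593
finger_force: 0.0
```

Run:
```python
from h import *
b=np.load("box.npy"); T=pose(); im=grab_frame("wrist"); cv2.imwrite("pics/w4raw.png",im)
o=im[150:330,120:560]
cv2.imwrite("pics/w4.png",o)
```

```text
(no output)
```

View pics/w4.png

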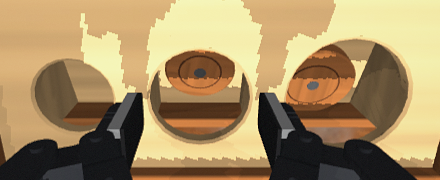

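The medium disc fell through; its bore shows at (200,73) in the middle pocket. Next, the small one.

>>> drive_tool:
  targets:
    - {"dx": 0, "dy": 0, "dz": -0.25, "yaw": 0, "fingers": 0.3}
    - {"dx": 0, "dy": 0, "dz": -0.3, "yaw": 0, "fingers": 0.3}
    - {"dx": 0, "dy": 0, "dz": -0.25, "yaw": 0, "fingers": 0.3}
    - {"dx": 0.29, "dy": 0.27, "dz": 0, "yaw": 0, "fingers": 0.3}
    - {"dx": 0.29, "dy": 0.27, "dz": 0, "yaw": 0, "fingers": 0.3}
    - {"dx": 0.293, "dy": 0.278, "dz": 0, "yaw": 0, "fingers": 0.3}
    - {"dx": 0, "dy": 0, "dz": 0, "yaw": 0, "fingers": 0.3}
    - {"dx": 0, "dy": 0, "dz": 0, "yaw": 0, "fingers": 0.3}
    - {"dx": 0, "dy": 0, "dz": 0, "yaw": 0, "fingers": 0.3}

```text
clock: 6.7
position: [0.5669, -0.1178, 0.1811]
tool_rot: [-3.141, 0.001, 0.228]
force: [-1.1, -0.5, 1.1]
grip_width: 0.0599
finger_force: 0.0
```

Run:
```python
from h import *
b=np.load("box.npy"); T=pose(); im=grab_frame("wrist"); cv2.imwrite("pics/w5raw.png",im)
print("tcp",inbox(b,T[:2,3])*1000,T[2,3])
g=w2px("wrist",[[*box2w(b,.0322,-.0696),.11]],T)[0];u,v=np.int32(g);print(g)
p=im[v-9:v+10,u-9:u+10].astype(float); w=np.clip(p[:,:,0]-p[:,:,2]+60,0,None); w*=w>.6*w.max()
yy,xx=np.mgrid[-9:10,-9:10]; q=(u+(w*xx).sum()/w.sum(),v+(w*yy).sum()/w.sum()); print(q,inbox(b,px2w("wrist",q,.11,T))*1000)
```

```text
tcp [ 31.34798535 -69.19092122] 0.18109721276837765
[320.45480124 208.19809103]
(np.float64(319.15955908926634), np.float64(208.26870256595592)) [ 32.1422606  -68.60226188]
```

>>> drive_tool:
  targets:
    - {"dx": 0.008, "dy": -0.006, "dz": 0.25, "yaw": 0, "fingers": 0.35}
    - {"dx": 0, "dy": 0, "dz": 0.25, "yaw": 0, "fingers": 0.35}
    - {"dx": 0, "dy": 0, "dz": 0.15, "yaw": 0, "fingers": 0.35}
    - {"dx": 0, "dy": 0, "dz": 0.08, "yaw": 0, "fingers": 0.35}
    - {"dx": 0, "dy": 0, "dz": 0.05, "yaw": 0, "fingers": 0.35}
    - {"dx": 0, "dy": 0, "dz": 0, "yaw": 0, "fingers": 0.4}
    - {"dx": 0, "dy": 0, "dz": 0, "yaw": 0, "fingers": 0.45}
    - {"dx": 0, "dy": 0, "dz": 0, "yaw": 0, "fingers": 0.48}
    - {"dx": 0, "dy": 0, "dz": 0, "yaw": 0, "fingers": 0.51}
    - {"dx": 0, "dy": 0, "dz": 0, "yaw": 0, "fingers": 0.54}
    - {"dx": 0, "dy": 0, "dz": 0, "yaw": 0, "fingers": 0.54}
    - {"dx": 0, "dy": 0, "dz": 0, "yaw": 0, "fingers": 0.54}

```text
clock: 7.95
position: [0.5686, -0.1175, 0.1037]
tool_rot: [3.141, -0.001, 0.228]
force: [-0.4, 1.2, 5.8]
grip_width: 0.0396
finger_force: 4.9
```

>>> drive_tool:
  targets:
    - {"dx": 0, "dy": 0, "dz": 0, "yaw": 0, "fingers": 0.535}
    - {"dx": 0, "dy": -0.1, "dz": 0, "yaw": 0, "fingers": 0.535}
    - {"dx": 0, "dy": -0.1, "dz": 0, "yaw": 0, "fingers": 0.535}
    - {"dx": 0, "dy": -0.1, "dz": 0, "yaw": 0, "fingers": 0.535}
    - {"dx": 0, "dy": -0.1, "dz": 0, "yaw": 0, "fingers": 0.535}
    - {"dx": 0, "dy": -0.1, "dz": 0, "yaw": 0, "fingers": 0.535}
    - {"dx": 0, "dy": -0.1, "dz": 0, "yaw": 0, "fingers": 0.535}
    - {"dx": 0, "dy": -0.1, "dz": 0, "yaw": 0, "fingers": 0.535}
    - {"dx": 0, "dy": -0.1, "dz": 0, "yaw": 0, "fingers": 0.535}
    - {"dx": 0, "dy": -0.1, "dz": 0, "yaw": 0, "fingers": 0.535}
    - {"dx": 0, "dy": -0.1, "dz": 0, "yaw": 0, "fingers": 0.535}
    - {"dx": 0, "dy": -0.1, "dz": 0, "yaw": 0, "fingers": 0.535}
    - {"dx": 0, "dy": -0.1, "dz": 0, "yaw": 0, "fingers": 0.535}
    - {"dx": 0, "dy": -0.1, "dz": 0, "yaw": 0, "fingers": 0.535}
    - {"dx": 0, "dy": -0.1, "dz": 0, "yaw": 0, "fingers": 0.535}
    - {"dx": 0, "dy": -0.1, "dz": 0, "yaw": 0, "fingers": 0.535}
    - {"dx": 0, "dy": -0.015, "dz": 0, "yaw": 0, "fingers": 0.535}
    - {"dx": 0, "dy": 0, "dz": 0, "yaw": 0, "fingers": 0.535}

```text
clock: 9.75
position: [0.5339, 0.031, 0.1032]
tool_rot: [-3.141, 0.0, 0.229]
force: [-0.5, 2.0, 2.3]
grip_width: 0.0398
finger_force: 2.7
```

>>> drive_tool:
  targets:
    - {"dx": -0.1, "dy": 0, "dz": 0, "yaw": 0, "fingers": 0.535}
    - {"dx": -0.1, "dy": 0, "dz": 0, "yaw": 0, "fingers": 0.535}
    - {"dx": -0.1, "dy": 0, "dz": 0, "yaw": 0, "fingers": 0.535}
    - {"dx": -0.1, "dy": 0, "dz": 0, "yaw": 0, "fingers": 0.535}
    - {"dx": -0.1, "dy": 0, "dz": 0, "yaw": 0, "fingers": 0.535}
    - {"dx": -0.1, "dy": 0, "dz": 0, "yaw": 0, "fingers": 0.535}
    - {"dx": -0.1, "dy": 0, "dz": 0, "yaw": 0, "fingers": 0.535}
    - {"dx": -0.1, "dy": 0, "dz": 0, "yaw": 0, "fingers": 0.535}
    - {"dx": -0.08, "dy": 0, "dz": 0, "yaw": 0, "fingers": 0.535}
    - {"dx": 0, "dy": 0, "dz": 0, "yaw": 0, "fingers": 0.535}
    - {"dx": 0, "dy": 0, "dz": 0, "yaw": 0, "fingers": 0.535}

```text
clock: 10.85
position: [0.4486, 0.0103, 0.1034]
tool_rot: [-3.142, -0.0, 0.228]
force: [-0.0, -1.2, -0.8]
grip_width: 0.0394
finger_force: 2.8
```

Run:
```python
from h import *
b=np.load("box.npy"); T=pose(); im=grab_frame("wrist"); cv2.imwrite("pics/w6raw.png",im)
print("tcp",inbox(b,T[:2,3])*1000)
k=3; x0,y0=230,150;o=cv2.resize(im[y0:y0+180,x0:x0+260],None,fx=k,fy=k,interpolation=cv2.INTER_CUBIC)
L=[ring(inb,.020,.11) for inb in [box2w(b,-.055,.082)]]+[ring(box2w(b,-.055,y),q,.096) for y,q in((.082,.022),(.012,.028))]
for l in L: cv2.polylines(o,[np.int32((w2px("wrist",l,T)-[x0,y0]+.5)*k)],False,(255,0,0),1)
cv2.imwrite("pics/w6.png",o)
```

```text
tcp [-54.9805404   82.35356659]
```

View pics/w6.png

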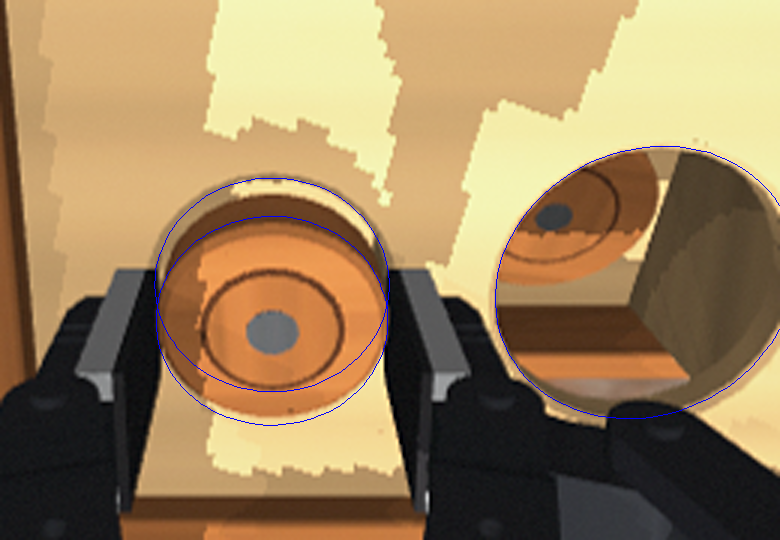

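The small disc sits centred between the pads (bore at crop (272,332)) and concentric with the small hole. Releasing.

>>> drive_tool:
  targets:
    - {"dx": 0, "dy": 0, "dz": 0, "yaw": 0, "fingers": 0.51}
    - {"dx": 0, "dy": 0, "dz": 0, "yaw": 0, "fingers": 0.48}
    - {"dx": 0, "dy": 0, "dz": 0, "yaw": 0, "fingers": 0.46}
    - {"dx": 0, "dy": 0, "dz": 0, "yaw": 0, "fingers": 0.45}
    - {"dx": 0, "dy": 0, "dz": 0, "yaw": 0, "fingers": 0.45}
    - {"dx": 0, "dy": 0, "dz": -0.2, "yaw": 0, "fingers": 0.45}
    - {"dx": 0, "dy": 0, "dz": -0.3, "yaw": 0, "fingers": 0.45}
    - {"dx": 0, "dy": 0, "dz": -0.3, "yaw": 0, "fingers": 0.45}
    - {"dx": 0, "dy": 0, "dz": -0.3, "yaw": 0, "fingers": 0.45}
    - {"dx": 0, "dy": 0, "dz": 0, "yaw": 0, "fingers": 0.45}
    - {"dx": 0, "dy": 0, "dz": 0, "yaw": 0, "fingers": 0.45}

```text
clock: 12.0
position: [0.4485, 0.0105, 0.2136]
tool_rot: [-3.141, -0.001, 0.228]
force: [0.0, 0.2, -0.9]
grip_width: 0.0468
finger_force: 0.0
```

Run:
```python
from h import *
w=grab_frame("wrist");s=grab_frame("side")
o=np.hstack([cv2.resize(w,(480,300)),cv2.resize(s[160:300,250:430],(320,249))[:300] if 0 else cv2.copyMakeBorder(cv2.resize(s[160:300,250:430],(320,249)),0,51,0,0,0)])
cv2.imwrite("pics/end.png",o)
```

```text
(no output)
```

View pics/end.png

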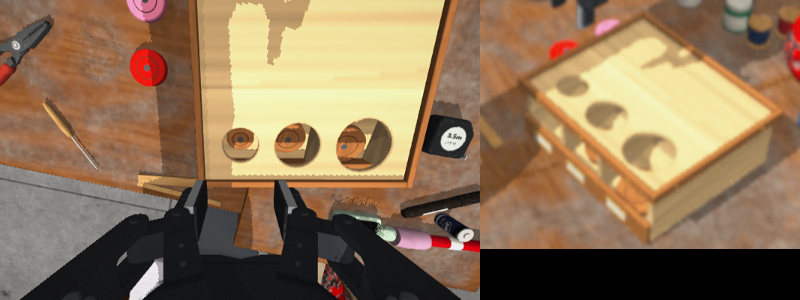

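Both discs lie in their pockets (bores at (240,140) and (292,140)), the deck is empty, and the tools haven't moved. Handing in.

```bash
python3 -c "
from workcell import workorder
print(workorder.job_done())"
```

```text
the job is handed in; nothing more can be done
None
```

Both discs are sorted: I slid each along the deck, lightly held between the fingers, and it dropped into its pocket, the 52 mm through the medium hole and the 40 mm through the small one; the bystanders were untouched and the job was handed in at about 12 s.

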